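Refit the splined handle of the vacuum valve and shut the valve

ROBOT

A 6-joint arm with a two-finger parallel gripper is mounted at the origin on the work surface. World frame = base frame: x ahead of the robot, y to its left, z up, the work surface at z = 0. Lengths are in m, angles in rad, forces in N, time in s.
With the tool pointing down it reaches from about 0.275 to 0.75 m from the base axis. Payload 10.2 kg.
Tool frame: the origin (TCP) lies midway between the tips of the shut fingers; the grasp point (between the pads) lies 19 mm behind it (env.hold_point_z is the distance from the TCP to the grasp point, in m); x points along the fingers, z is the direction in which the jaws open and shut, and the axes are right-handed (so a half turn about x gives the same grasp; the last joint's range is limited). The gripper opens to 85 mm and grips with 20 to 120 N. Pads are 22 mm wide; open, the fingers measure 114 mm over their backs; the gripper's body (76 mm by 85 mm) begins 54 mm behind the grasp point. The pads swing forward as they close: fully open they stand 13 mm farther back than shut.
Start: joints at [0.965, 0.313, 1.498, -0, 1.331, -0.223], TCP at [0.196, 0.487, 0.231] pointing down, gripper open.
Joint ranges: [-2.94, 2.94], [-0.97, 2.17], [0.19, 2.56], [-1.23, 4.37], [0.02, 3.11], [-2.88, 2.88]. Speed limits (rad/s): [2.39, 2.39, 3.01, 3.14, 3.14, 3.14].

INTERFACE

Orientations are given as a unit quaternion [x, y, z, w].
In Python, from bench import env, kinematics, monitor, eyes, job gives the robot as it stands. The module is installed in compiled form; this text tells all that it offers. Calls block until the motion is done:
- env.reach(position, orientation): joint-space move of the TCP to a pose.
- env.movel(position, velocity=0.15, frame=None, guard=None): straight line of the TCP; frame=None keeps the orientation; velocity is the mean speed in m/s. With guard (N) it stops when the force on the tool has changed by that much, and returns True; else False.
- env.set_joints(angles): joint-space move.
- env.release() and env.close_gripper(effort=None): open the fingers fully, or close them until they stop; effort is the grip in N (None keeps the last).
- env.hold(seconds).
- kinematics.ik(position, orientation): joint angles nearest the present ones, or None.
- monitor.sense(): the state.
- eyes.grab_frame(name): name is "scene" or "top"; returns a dict with "frame" (400x640x3 uint8, red, green, blue), "mtx" (3x3 intrinsics, pixels), "k1" (the pictures are not rectified: a ray, as slopes to the right and down, at radius r is drawn at 1 + k1 r^2 times it, then the intrinsics apply), "view" (4x4, takes a point from world to camera coordinates). Camera axes: x right, y down, z forward; pixel columns grow to the right and rows downward; lengths in m; the calibration is good to about 2 mm. A picture is of the moment at which its call begins. There is no depth.
A pose or a line that the arm cannot do raises env.MotionError and nothing moves.
- job.hand_in(): hands the job in, once; it reports no verdict.
The state is a dict: "clock": time; "joints": joint angles; "qvel": joint speeds; "joint_efforts": joint torques, N m; "position": TCP position; "ee_rot": TCP orientation; "contact_force": force on the tool from outside, world axes, zero at the start; "ft_torque": the same for the moment, N m; "finger_gap": opening from 0.0 (shut) to 1.0 (fully open).
Only numpy, scipy, OpenCV 4.12 (cv2) and the standard library are available. Lean on these libraries where they do the work, as an engineer would, in place of code of your own. Each camera call takes 0.05 s, during which the arm holds its last target. There are 200 camera calls.

TASK

The handle of the treatment unit's vacuum valve has come off and stands in the steel tray: pick it up, set its splined bore on the valve's splined stem and rock it under light pressure until the teeth mesh, then push it fully home. Never ram the sprung stem down to its stop. With the handle home, turn it clockwise until the valve is shut, let go, and leave the cup, the bottle and the jar where they are.

Things in the scene. Friction and masses are not known exactly. Their poses are not given: they have to be found in the camera images.
- handle_grip (a point): Centre of the black grip bar of the loose handle, on its axis, 62 mm above the hub's lower rim; z up. Bar 64 mm long (x), 12 mm thick (y), 32 mm high. Below it, past a neck 8 mm high, is the aluminium hub, 44 mm wide and 38 mm high, so fingertips may reach at most 22 mm below this point. About 0.2 kg; stands upright in the tray.
- bore_mouth (a point): Centre of the handle hub's open lower rim, 62 mm straight below the grip point. Five equally spaced straight inner teeth, 22 mm long, begin at the rim; the free circle inside them is 21 mm wide, so it slips over the stem's nose before the teeth meet. One tooth gap points along x.
- stem_seat (a point): On the axis of the fixed chrome valve, 74 mm above the worktop, at the stem's round shoulder (36 mm wide) while unpressed; z up; fixed to the valve, does not turn or sink. When home, the hub's rim rests on the shoulder: grip point 62 mm above here. The valve: foot 92 mm wide, 58 mm high, with a side outlet reaching 50 mm to x.
- stem_tip (a point): Tip of the unpressed stem's nose, 34 mm above stem_seat (fixed to the valve). Nose 17.8 mm wide, tapering to 8 mm. Below it five straight splines, 26 mm over the teeth, 22 mm long: the hub's rim lands on their tops 22 mm above stem_seat until they mesh. They repeat every 72 degrees, with 4 degrees of play either way; which way they point is not given by any reading.
- stem (a joint): Turn of the splined stem, rad: 0 is shut, at a hard stop; grows as it opens, counter-clockwise from above, to 1.7. Starts 0.7 to 1.0 open and stays where left; friction of about 0.2 N m holds it, so a handle pressed lightly on the tooth tops does not carry it round. The zero says nothing of where the teeth point.
- plunger (a joint): How far the stem is pressed down, m, against its spring: 0 is free, 0.012 is the hard stop, which must not be reached (stay below 0.011). Felt through the held handle, beyond its weight: about 1 N to start, then 1.5 N per mm, so about 17 N near the stop; 6 to 9 N is a good rocking load. The stem springs back up when the load goes or the teeth mesh.
- tray: Fixed shallow steel tray, 150 mm (x) by 170 mm (y), rim 12 mm high, floor 3 mm above the worktop; origin at the centre of its underside.
- cup: Bystander: open steel cup, 60 mm diameter, 55 mm high; origin at the centre of its underside.
- bottle: Bystander: amber bottle with a black cap, 44 mm diameter, 100 mm high; origin at the centre of its underside.
- jar: Bystander: clear jar with a steel lid, 60 mm diameter, 60 mm high; origin at the centre of its underside.
Not all that is in view belongs to the job. Leave any yellow look-alike of the part that bears handle_grip alone.

How it is judged:
By the outcome, as a careful person would: the job done as asked, in the order asked, and still so for the second after the job is handed in, with the robot touching nothing.
It also fails if it takes over 72 s, if anything falls off the work surface, if the arm or the gripper's body presses on something with over 40 N, if the wrist force passes 120 N, or if a joint passes its speed limit or range.

## Working session

There is one attempt and no reset: what is moved stays moved. The work goes in short steps, each a Python script; the robot and the scene stay as the last script left them, time stands still between calls to the robot, and variables do not carry over. Pictures are saved under pics/ and viewed, about 8 in all and at most 12, crops included, and the job is handed in when it is done.

```bash
mkdir -p pics; cat > h.py <<'E'
import numpy as np, cv2
from bench import env, kinematics, monitor, eyes, job
def ray(f,u,v):
    K=f["mtx"];p=cv2.undistortPoints(np.array([[[u,v]]],float),K,np.array([f["k1"],0,0,0,0.]))[0,0]
    V=f["view"];R=V[:3,:3];return -R.T@V[:3,3], R.T@np.array([p[0],p[1],1])
def onz(f,u,v,z):
    o,d=ray(f,u,v);return o+d*(z-o[2])/d[2]
def proj(f,P):
    V=f["view"];q=V[:3,:3]@np.asarray(P,float)+V[:3,3];s=q[:2]/q[2];s=s*(1+f["k1"]*(s@s))
    return (f["mtx"]@np.r_[s,1])[:2]
def shot(n):
    f=eyes.grab_frame(n);return {k:(np.array(v) if k!="k1" else float(v)) for k,v in f.items() if k in("frame","mtx","k1","view")}
def save(img,name,s=1.):
    cv2.imwrite("pics/"+name,cv2.resize(cv2.cvtColor(img,cv2.COLOR_RGB2BGR),None,fx=s,fy=s,interpolation=cv2.INTER_CUBIC))
E
python3 - <<'E'
from h import *
for n in("scene","top"):
    f=shot(n);save(f["frame"],n+"0.png",1.25);print(n,f["mtx"].tolist(),f["k1"],ray(f,320,200))
print(monitor.sense())
E
```

```text
scene [[461.41682433876815, 0.0, 312.63288797080577], [0.0, 461.41682433876815, 202.54763454821497], [0.0, 0.0, 1.0]] -0.10895433287361189 (array([1.33290879, 0.0691392 , 0.82484994]), array([-0.69422353, -0.04873478, -0.71830637]))
top [[445.5636122439405, 0.0, 327.1639814298672], [0.0, 445.5636122439405, 194.58274051852607], [0.0, 0.0, 1.0]] -0.034685727695504834 (array([ 0.47669122, -0.00430347,  0.86183383]), array([ 0.172093  ,  0.05085444, -0.98397367]))
{'clock': 0.1, 'joints': array([ 9.64605627e-01,  3.13406454e-01,  1.49834884e+00, -6.46691311e-06,
        1.33100085e+00, -2.23424572e-01]), 'qvel': array([-0.00049895, -0.00066165, -0.00297635,  0.00052861, -0.00086231,
        0.00115605]), 'joint_efforts': array([ 2.08446516e-03, -4.12896430e+01, -2.60140693e+01, -1.99125752e-04,
        3.00381871e-03,  5.26411793e-05]), 'position': array([0.19597421, 0.48680848, 0.23079057]), 'ee_rot': array([-0.39591403,  0.58636171,  0.39561194,  0.58559646]), 'contact_force': array([-0.51369368,  0.52032656,  0.00158689]), 'ft_torque': array([-0.0220904 ,  0.01555605, -0.00417641]), 'finger_gap': 1.0001613990759661}
```

View pics/scene0.png

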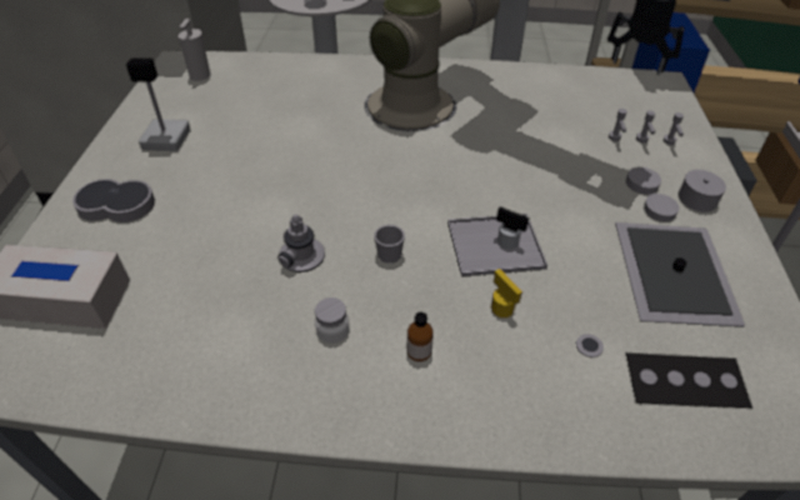

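View pics/top0.png

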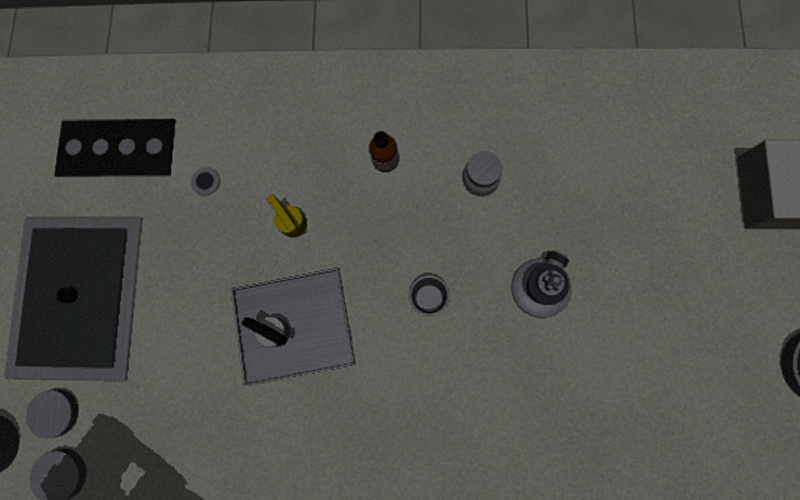

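```bash
python3 - <<'E'
from h import *
t=shot("top");s=shot("scene")
def crop(f,u,v,w,k):
    return cv2.resize(f["frame"][v-w:v+w,u-w:u+w],(k,k),interpolation=cv2.INTER_CUBIC)
a=np.hstack([crop(t,214,264,32,400),crop(t,436,228,32,400)])
a=np.clip(a.astype(float)*1.8,0,255).astype(np.uint8)
save(a,"crop1.png")
# black bar masks
for n,f,c in(("top",t,(214,264)),("scene",s,(410,176))):
    g=f["frame"].max(2);m=(g<22 if n=="top" else g<30).astype(np.uint8);r=np.zeros_like(m);r[c[1]-28:c[1]+28,c[0]-28:c[0]+28]=1
    k,l,st,ce=cv2.connectedComponentsWithStats(m*r);i=1+np.argmax(st[1:,4])
    pts=np.argwhere(l==i)[:,::-1].astype(np.float32);rect=cv2.minAreaRect(pts)
    print(n,st[i],ce[i],rect,cv2.boxPoints(rect).tolist())
    print(onz(f,*ce[i],0.075),g[c[1]-28:c[1]+28,c[0]-28:c[0]+28].min())
print("valve top",onz(t,552/1.25,281/1.25,.108), "base",onz(t,541/1.25,287/1.25,.01))
print("scene nose",onz(s,296/1.25,219/1.25,.108))
E
```

```text
top [194 254  38  22 299] [212.01337793 264.47826087] ((211.48318481445312, 264.768310546875), (38.26245880126953, 10.069068908691406), 24.145540237426758) [[191.9663543701172, 261.53662109375], [196.0851593017578, 252.3485107421875], [231.00001525878906, 268.0], [226.88121032714844, 277.1881103515625]]
[0.49843419 0.22632898 0.075     ] 0
scene [398 167  24  18 267] [409.50561798 176.        ] ((409.0108337402344, 176.38616943359375), (24.462276458740234, 13.035453796386719), 19.440034866333008) [[395.3077697753906, 178.4615478515625], [399.6462097167969, 166.16925048828125], [422.7138977050781, 174.310791015625], [418.3754577636719, 186.60308837890625]]
[0.51046229 0.2254859  0.075     ] 0
valve top [ 0.56614813 -0.17146937  0.108     ] base [ 0.56855194 -0.17612867  0.01      ]
scene nose [ 0.57719579 -0.17554523  0.108     ]
```

View pics/crop1.png

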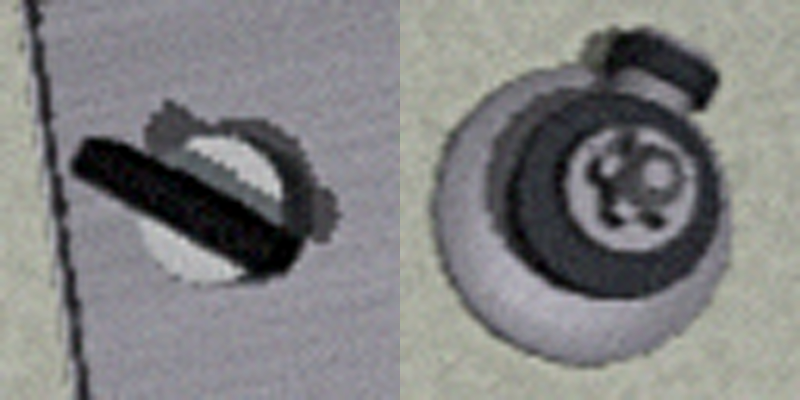

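```bash
cat >> h.py <<'E'
from scipy.spatial.transform import Rotation as Rn
def quat(psi,flip=0):
    # tool x down, tool z (jaw) = handle y at bar yaw psi
    z=np.array([-np.sin(psi),np.cos(psi),0])*(-1 if flip else 1);x=np.array([0,0,-1.])
    return Rn.from_matrix(np.c_[x,np.cross(z,x),z]).as_quat()
def tri(*fr):
    A=np.zeros((3,3));b=np.zeros(3)
    for f,u,v in fr:
        o,d=ray(f,u,v);d=d/np.linalg.norm(d);M=np.eye(3)-np.outer(d,d);A+=M;b+=M@o
    return np.linalg.solve(A,b)
E
python3 - <<'E'
from h import *
t=shot("top");s=shot("scene")
g1=onz(t,211.5,264.8,.065);print("grip top",g1,"scene",onz(s,409,176.4,.065),"tri",tri((t,211.5,264.8),(s,409,176.4)))
e1=onz(t,194.0,256.9,.065);e2=onz(t,229,272.6,.065);d=e1-e2;print("len",np.linalg.norm(d),"yaw",np.arctan2(d[1],d[0]))
print("shoulder",onz(t,441.1,226.1,.074),"foot",onz(t,433.3,230.4,.0))
# shoulder mask fit
g=t["frame"].max(2);
c=onz(t,441.1,226.1,.074);
img=cv2.resize(t["frame"][196:260,404:468],(400,400),interpolation=cv2.INTER_CUBIC)
out=[]
for (r,z) in((.0075,.096),(.0095,.096),(.011,.096),(.0125,.096),(.0125,.085)):
    row=[]
    for a in range(0,360,12):
        p=proj(t,[c[0]+r*np.cos(np.radians(a)),c[1]+r*np.sin(np.radians(a)),z])
        row.append(int(cv2.getRectSubPix(g,(1,1),(float(p[0]),float(p[1])))[0,0]))
    print(r,z,row)
big=cv2.resize(t["frame"][210:242,425:457],(500,500),interpolation=cv2.INTER_CUBIC)
bs=cv2.resize(s["frame"][165:213,212:260],(500,500),interpolation=cv2.INTER_CUBIC)[:,:300]
a=np.clip(np.hstack([big,bs]).astype(float)*1.8,0,255).astype(np.uint8)
for r,z,col in((.018,.074,(255,0,0)),(.013,.096,(0,255,0)),(.004,.108,(0,0,255))):
  for ang in range(0,360,6):
    P=[c[0]+r*np.cos(np.radians(ang)),c[1]+r*np.sin(np.radians(ang)),z]
    p=(proj(t,P)-[425,210]+.5)*500/32
    cv2.circle(a,tuple(int(x) for x in p),3 if ang==0 else 1,col,-1)
    p=(proj(s,P)-[212,165]+.5)*500/48
    if p[0]<300: cv2.circle(a,(int(p[0])+500,int(p[1])),1,col,-1)
save(a,"stem.png")
for psi in(-.5,0,.5,1,1.5,2,2.5,3):
  for f in(0,1):
    q=kinematics.ik([.567,-.174,.2],quat(psi,f));print(psi,f,None if q is None else np.round(q,2).tolist())
q=[kinematics.ik(np.r_[g1[:2],.15],quat(np.arctan2(d[1],d[0]),f)) for f in(0,1)];print(q)
E
```

```text
grip top [0.49813261 0.23016199 0.065     ] scene [0.50103543 0.22625671 0.065     ] tri [0.49831372 0.22863565 0.06320172]
len 0.0704669969438342 yaw 1.1736434835185454
shoulder [ 0.56787496 -0.17803964  0.074     ] foot [ 0.56808454 -0.17905183  0.        ]
0.0075 0.096 [37, 36, 36, 36, 37, 35, 33, 37, 40, 41, 45, 43, 46, 47, 40, 61, 59, 64, 63, 61, 58, 54, 49, 48, 48, 55, 51, 47, 46, 42]
0.0095 0.096 [39, 39, 37, 33, 42, 50, 45, 36, 37, 39, 60, 70, 81, 48, 30, 25, 51, 81, 87, 83, 83, 83, 71, 61, 75, 64, 52, 49, 49, 50]
0.011 0.096 [74, 64, 40, 26, 44, 73, 73, 41, 24, 33, 57, 91, 80, 57, 38, 17, 34, 79, 90, 89, 84, 87, 75, 65, 82, 73, 59, 66, 73, 77]
0.0125 0.096 [88, 75, 30, 27, 47, 80, 87, 42, 16, 20, 40, 72, 70, 73, 66, 36, 59, 82, 88, 76, 64, 58, 50, 46, 52, 66, 42, 59, 64, 81]
0.0125 0.085 [69, 33, 27, 49, 71, 66, 44, 23, 47, 37, 33, 21, 26, 80, 90, 81, 59, 64, 79, 91, 89, 86, 86, 70, 74, 64, 52, 56, 65, 68]
-0.5 0 [-0.5, 0.49, 1.33, -0.0, 1.33, -1.57]
-0.5 1 [-0.5, 0.49, 1.33, -0.0, 1.33, 1.58]
0 0 [-0.5, 0.49, 1.33, -0.0, 1.33, -2.07]
0 1 [-0.5, 0.49, 1.33, -0.0, 1.33, 1.08]
0.5 0 [-0.5, 0.49, 1.33, -0.0, 1.33, -2.57]
0.5 1 [-0.5, 0.49, 1.33, -0.0, 1.33, 0.58]
1 0 None
1 1 [-0.5, 0.49, 1.33, -0.0, 1.33, 0.08]
1.5 0 [-0.5, 0.49, 1.33, -0.0, 1.33, 2.72]
1.5 1 [-0.5, 0.49, 1.33, -0.0, 1.33, -0.42]
2 0 [-0.5, 0.49, 1.33, -0.0, 1.33, 2.22]
2 1 [-0.5, 0.49, 1.33, -0.0, 1.33, -0.92]
2.5 0 [-0.5, 0.49, 1.33, 0.0, 1.33, 1.72]
2.5 1 [-0.5, 0.49, 1.33, -0.0, 1.33, -1.42]
3 0 [-0.5, 0.49, 1.33, -0.0, 1.33, 1.22]
3 1 [-0.5, 0.49, 1.33, -0.0, 1.33, -1.92]
[array([ 2.19267598e-01,  4.39389057e-01,  1.53852920e+00, -4.44089210e-16,
        1.16367439e+00, -2.52517221e+00]), array([ 2.19267598e-01,  4.39389057e-01,  1.53852920e+00, -4.44089210e-16,
        1.16367439e+00,  6.16420442e-01])]
```

View pics/stem.png

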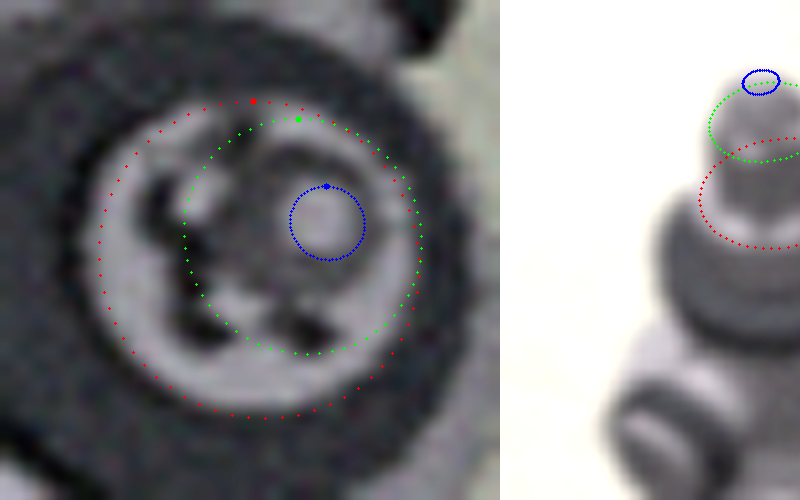

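```bash
python3 - <<'E'
from h import *
psi=1.174;q=quat(psi,1);g=np.array([.4983,.2290])
st=lambda m:(lambda s:print(m,round(s["clock"],2),np.round(s["position"],4),np.round(s["contact_force"],2),np.round(s["ft_torque"],3),round(s["finger_gap"],3)))(monitor.sense())
env.reach(np.r_[g,.15],q);st("above")
print(env.movel(np.r_[g,.0475],velocity=.08,guard=8));st("down")
env.close_gripper(60);st("closed")
env.movel(np.r_[g,.12],velocity=.08);env.hold(.3);st("lift")
t=shot("top");s=shot("scene")
save(np.hstack([cv2.resize(t["frame"][210:310,160:260],(400,400),interpolation=2),cv2.resize(s["frame"][100:200,360:460],(400,400),interpolation=2)]),"lift.png")
E
```

```text
above 1.8 [0.498  0.2298 0.1503] [ 0.8  -0.35 -1.02] [0.051 0.025 0.004] 0.997
False
down 3.23 [0.4986 0.2291 0.048 ] [ 0.16 -1.22 -0.65] [ 0.018 -0.     0.019] 1.0
closed 3.9 [0.4982 0.229  0.0475] [-0.39 -0.51  0.55] [-0.065  0.102  0.048] 0.13
lift 5.26 [0.4982 0.229  0.1198] [-0.64 -0.89 -2.79] [-0.002 -0.034 -0.009] 0.132
```

View pics/lift.png

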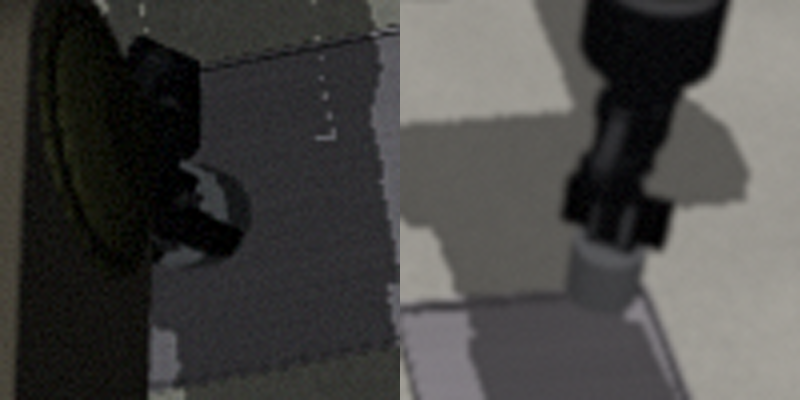

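```bash
python3 - <<'E'
from h import *
psi=1.15;q=quat(psi,1);c=np.array([.568,-.1785])
st=lambda m:(lambda s:print(m,round(s["clock"],2),np.round(s["position"],4),np.round(s["contact_force"],2),np.round(s["ft_torque"],3),round(s["finger_gap"],3)))(monitor.sense())
env.movel([.4982,.229,.175],velocity=.1)
env.reach(np.r_[c,.175],q);env.hold(.3);st("above")
t=shot("top");s=shot("scene");np.savez("f.npz",t=t["frame"],s=s["frame"])
p=proj(t,[*c,.1]);u=proj(s,[*c,.1]);print(p,u)
def crop(f,o,w,marks):
    x,y=int(o[0])-w//2,int(o[1])-w//2
    im=cv2.resize(f["frame"][y:y+w,x:x+w],(400,400),interpolation=cv2.INTER_CUBIC);im=np.clip(im*1.5,0,255).astype(np.uint8)
    for r,z,col in marks:
        for a in range(0,360,10):
            k=(proj(f,[c[0]+r*np.cos(np.radians(a)),c[1]+r*np.sin(np.radians(a)),z])-[x,y]+.5)*400/w
            cv2.circle(im,tuple(int(v) for v in k),1,col,-1)
    print(x,y);return im
m=[(.018,.074,(255,0,0)),(.004,.108,(0,0,255)),(.022,.175-.0445,(0,255,0)),(.022,.175-.0065,(0,255,0))]
save(np.hstack([crop(t,p,64,m),crop(s,u,80,m)]),"above.png",1)
E
```

```text
above 7.88 [ 0.5681 -0.178   0.175 ] [ 0.2   0.42 -2.17] [-0.035  0.013 -0.06 ] 0.13
[444.66800133 224.27906154] [236.77178243 174.97170207]
412 192
196 134
```

View pics/above.png

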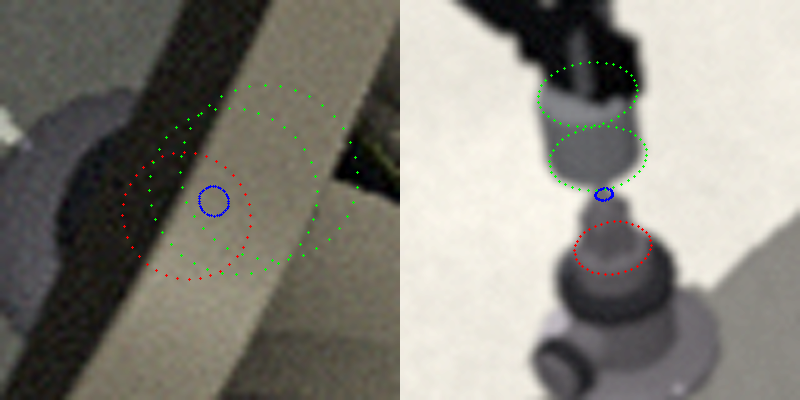

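```bash
python3 - <<'E'
from h import *
s=shot("scene");f=s;c=np.array([.568,-.1785])
g=cv2.cvtColor(f["frame"],cv2.COLOR_RGB2GRAY).astype(float)
def edges(v,uc,th):
    r=g[v];u=int(uc);l=u
    while r[l]<th:l-=1
    L=l+(r[l]-th)/(r[l]-r[l+1]);k=u
    while r[k]<th:k+=1
    return L,k-(r[k]-th)/(r[k]-r[k-1])
for v in list(range(152,186)):
    a=edges(v,236 if v>168 else 234.5,g[175,200:225].mean()*.72);print(v,np.round(a,2),round(sum(a)/2,2),round(a[1]-a[0],2))
for z in(.1305,.1685,.108,.102,.096,.074):print(z,proj(f,[*c,z]))
im=cv2.resize(f["frame"][148:196,212:268],None,fx=14,fy=12.5,interpolation=cv2.INTER_CUBIC)[:600,:784]
im=np.clip((im.astype(float)-20)*2.2,0,255).astype(np.uint8);save(im,"z1.png")
E
```

```text
152 [223.1  244.65] 233.87 21.55
153 [222.94 243.88] 233.41 20.94
154 [222.94 243.17] 233.05 20.23
155 [222.88 242.88] 232.88 20.01
156 [222.95 243.08] 233.02 20.13
157 [223.14 243.29] 233.22 20.14
158 [223.24 243.49] 233.36 20.25
159 [223.4  243.56] 233.48 20.16
160 [223.58 243.65] 233.62 20.08
161 [223.79 243.77] 233.78 19.98
162 [224.12 243.99] 234.05 19.87
163 [224.29 244.05] 234.17 19.76
164 [224.42 243.85] 234.13 19.42
165 [224.54 243.71] 234.12 19.17
166 [224.81 243.47] 234.14 18.66
167 [225.3  242.72] 234.01 17.42
168 [225.92 241.67] 233.8 15.75
169 [226.76 240.39] 233.57 13.63
170 [228.61 238.61] 233.61 10.01
171 [232.06 237.82] 234.94 5.76
172 [233.5  238.55] 236.02 5.05
173 [233.31 240.48] 236.89 7.17
174 [232.74 241.37] 237.06 8.62
175 [232.26 241.65] 236.95 9.39
176 [231.61 241.74] 236.67 10.13
177 [231.24 241.93] 236.59 10.69
178 [231.29 242.45] 236.87 11.16
179 [231.34 243.45] 237.39 12.11
180 [231.24 245.7 ] 238.47 14.46
181 [230.95 247.41] 239.18 16.46
182 [230.47 248.47] 239.47 18.0
183 [229.34 249.38] 239.36 20.04
184 [228.24 250.27] 239.26 22.03
185 [227.39 250.66] 239.03 23.27
0.1305 [235.14828447 165.11458887]
0.1685 [233.04193176 152.25782759]
0.108 [236.35156609 172.42466444]
0.102 [236.66709788 174.33746293]
0.096 [236.98041668 176.23517462]
0.074 [238.11062483 183.06687804]
```

View pics/z1.png

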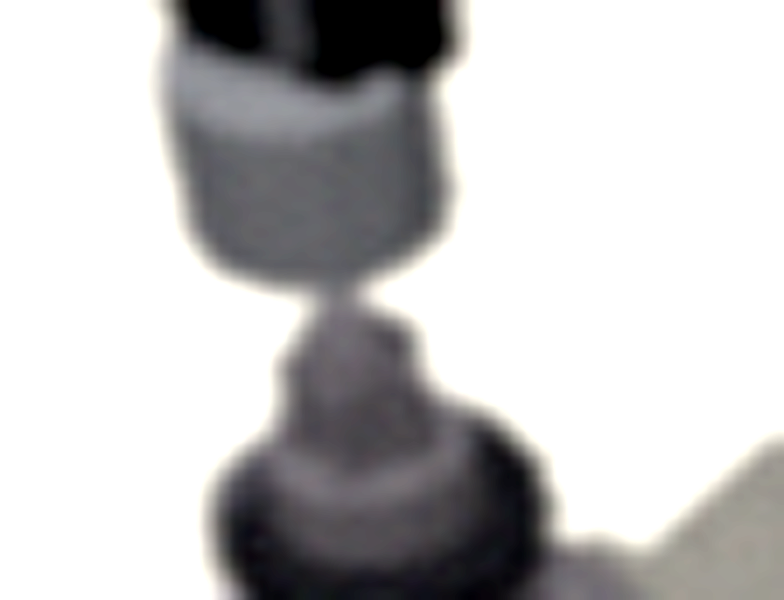

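```bash
cat >> h.py <<'E'
def tcp(A,psi,z,d=.0015): return np.array([A[0]+d*np.cos(psi),A[1]+d*np.sin(psi),z])
def st(m=""):
    s=monitor.sense();print(m,round(s["clock"],2),np.round(s["position"]*1e3,1),np.round(s["contact_force"],2),np.round(s["ft_torque"],3),flush=True);return s
E
python3 - <<'E'
from h import *
A=[.568,-.1786];psi=1.15
env.movel(tcp(A,psi,.156),velocity=.08);env.hold(.2);b=st()
for z in np.arange(.153,.134,-.0025):
    h=env.movel(tcp(A,psi,z),velocity=.02,guard=6);s=st(h)
    if h or np.linalg.norm((s["contact_force"]-b["contact_force"]))>5:break
E
```

```text
8.62 [ 568.8 -177.4  156.4] [-0.32 -0.36 -3.01] [ 0.003 -0.013  0.022]
False 8.93 [ 568.5 -177.2  152.9] [-0.14 -0.08 -2.55] [-0.032 -0.023  0.011]
False 9.2 [ 568.6 -177.2  150.3] [-0.69  0.08 -2.11] [0.08  0.03  0.004]
False 9.47 [ 568.5 -177.2  147.8] [-0.52 -0.6  -2.41] [0.006 0.061 0.012]
False 9.75 [ 568.5 -177.2  145.4] [-0.27 -0.4  -1.75] [-0.001 -0.064 -0.015]
False 10.03 [ 568.6 -177.2  142.8] [-0.29  0.62 -1.85] [0.017 0.023 0.024]
False 10.3 [ 568.6 -177.2  140.4] [ 0.33 -1.03 -1.98] [ 0.062 -0.019 -0.011]
False 10.57 [ 568.5 -177.3  138. ] [-1.44 -1.56 -1.12] [-0.147  0.338  0.042]
False 10.85 [ 568.3 -177.3  134.9] [-1.76 -1.95 -3.69] [-0.374  0.305  0.031]
```

```bash
python3 - <<'E'
from h import *
A=[.5678,-.1789];psi=1.15
for z in np.arange(.1335,.117,-.002):
    h=env.movel(tcp(A,psi,z),velocity=.02,guard=7);s=st(h)
    if h or s["contact_force"][2]>5:break
E
```

```text
False 11.1 [ 568.2 -177.5  133.1] [-1.32 -1.46 -2.92] [-0.26   0.409  0.023]
False 11.35 [ 568.3 -177.5  131.3] [-2.42 -1.17 -2.23] [-0.289  0.449  0.053]
False 11.6 [ 568.3 -177.5  129.3] [-2.75 -0.41 -2.75] [-0.267  0.551  0.067]
False 11.85 [ 568.3 -177.5  127.3] [-2.49 -1.19 -2.37] [-0.246  0.555  0.011]
False 12.1 [ 568.3 -177.5  125.2] [-2.7  -1.12 -2.79] [-0.281  0.593  0.114]
False 12.35 [ 568.3 -177.5  123.2] [-3.14 -1.99 -2.59] [-0.329  0.595  0.035]
False 12.6 [ 568.3 -177.5  121.3] [-2.95 -1.43 -1.98] [-0.257  0.665  0.085]
False 12.85 [ 568.3 -177.5  119.3] [-2.63 -0.89 -1.68] [-0.319  0.681  0.1  ]
False 13.1 [ 568.5 -177.6  117.7] [-4.4  -0.84  2.69] [-0.274  0.959  0.097]
```

```bash
python3 - <<'E'
from h import *
A=[.5673,-.1791];psi=1.15
for z in (.1172,.1167,.1162,.1157,.1152):
    h=env.movel(tcp(A,psi,z),velocity=.01,guard=9);env.hold(.1);s=st(h)
    if h or s["contact_force"][2]>7:break
env.movel(tcp(A,psi,s["position"][2]+.0003),velocity=.01)
z=s["position"][2]; zt=z
for i in range(1,7):
    p=psi-.06*i
    env.movel(tcp(A,p,zt),velocity=.02,frame=quat(p,1));env.hold(.05);st(round(p,2))
E
```

```text
False 13.45 [ 568.2 -177.7  117.4] [-2.31 -0.22  2.65] [-0.113  0.473  0.057]
False 13.8 [ 568.1 -177.8  116.8] [-1.08 -0.52  3.15] [-0.085  0.392  0.127]
False 14.15 [ 568.  -177.8  116.3] [-0.8  -0.96  3.9 ] [-0.095  0.254  0.072]
False 14.5 [ 568.  -177.8  115.8] [0.01 0.13 4.7 ] [-0.057  0.209  0.084]
False 14.85 [ 568.  -177.8  115.4] [-0.79 -0.27  5.69] [-0.069  0.295  0.1  ]
1.09 15.4 [ 567.9 -177.8  115.4] [-1.13  0.52  5.44] [-0.079  0.324 -0.024]
1.03 15.7 [ 568.  -177.8  115.4] [-1.43  0.27  5.66] [-0.03   0.425 -0.082]
0.97 16.0 [ 568.  -177.9  115.4] [-2.42 -0.33  5.92] [-0.073  0.393  0.023]
0.91 16.3 [ 568.  -177.9  115.4] [-2.51 -1.11  5.15] [0.016 0.505 0.006]
0.85 16.6 [ 568.1 -177.9  115.3] [-1.1   0.13  5.83] [ 0.025  0.523 -0.016]
0.79 16.9 [ 568.1 -177.9  115.3] [-2.31  1.1   5.46] [ 0.035  0.567 -0.028]
```

```bash
python3 - <<'E'
from h import *
s=shot("scene");im=cv2.resize(s["frame"][130:205,195:275],(640,600),interpolation=2)
im=np.clip((im.astype(float)-10)*2,0,255).astype(np.uint8)
A=[.568,-.1786]
for r,z,col in((.022,.1154-.0445,(0,255,0)),(.022,.1154-.0065,(0,255,0)),(.022,.096,(255,0,0))):
  for a in range(0,360,8):
    k=(proj(s,[A[0]+r*np.cos(np.radians(a)),A[1]+r*np.sin(np.radians(a)),z])-[195,130]+.5)*8
    cv2.circle(im,tuple(int(v) for v in k),1,col,-1)
save(im,"home1.png");st()
E
```

```text
16.95 [ 568.1 -177.9  115.3] [-2.18  0.16  5.39] [0.121 0.569 0.001]
```

View pics/home1.png

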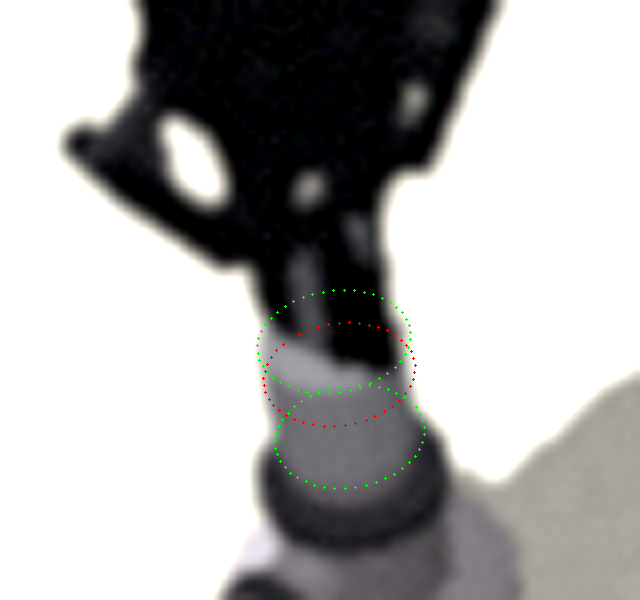

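```bash
cat >> h.py <<'E'
def avg(m="",n=8):
    F=[]
    for _ in range(n):
        env.hold(.02);s=monitor.sense();F.append(np.r_[s["contact_force"],s["ft_torque"],s["joint_efforts"][5]])
    F=np.mean(F,0);print(m,round(s["clock"],2),np.round(s["position"]*1e3,1),np.round(F,2),flush=True);return F
E
python3 - <<'E'
from h import *
A=[.567,-.1791];z=.1168
env.movel(tcp(A,.79,z),velocity=.01);f0=avg("relief")
p=.79
while p>-.1:
    p-=.06
    env.movel(tcp(A,p,z),velocity=.02,frame=quat(p,1));f=avg(round(p,2),5)
    if abs(f[5])>.45:break
E
```

```text
relief 17.38 [ 568.  -177.9  116.6] [-1.5   0.25  3.53  0.09  0.37 -0.01  0.  ]
0.73 17.71 [ 568.  -178.   116.7] [-2.15  1.05  3.47  0.19  0.48  0.01  0.07]
0.67 18.04 [ 568.1 -178.   116.7] [-1.85  1.15  3.51  0.26  0.56  0.02  0.07]
0.61 18.38 [ 568.1 -178.1  116.8] [-3.22  1.97  3.41  0.37  0.64  0.04  0.07]
0.55 18.71 [ 568.2 -178.2  116.8] [-2.46  2.16  3.34  0.45  0.73  0.02  0.08]
0.49 19.04 [ 568.2 -178.3  116.7] [-3.21  2.34  3.17  0.57  0.78  0.03  0.07]
0.43 19.38 [ 568.3 -178.4  116.7] [-3.78  2.68  3.42  0.65  0.86  0.04  0.08]
0.37 19.71 [ 568.3 -178.4  116.7] [-3.33  3.18  3.18  0.74  0.91  0.55  0.6 ]
```

```bash
python3 - <<'E'
from h import *
A=[.5665,-.1786]
p=.37;env.movel(tcp(A,p,.1172),velocity=.01,frame=quat(p,1));f=avg("centre")
for i in range(4):
    if abs(f[5])>.9:break
    p-=.02;env.movel(tcp(A,p,.1172),velocity=.01,frame=quat(p,1));f=avg(round(p,3))
s=monitor.sense();R=Rn.from_quat(s["ee_rot"]).as_matrix();z=-R[:,2];print("actual yaw",np.arctan2(-z[0],z[1]))
E
```

```text
centre 20.09 [ 568.  -178.2  117.2] [-2.26  1.93  2.77  0.42  0.55  0.65  0.63]
0.35 20.48 [ 568.  -178.2  117.3] [-1.96  1.56  2.3   0.35  0.45  0.97  0.98]
actual yaw 0.35060427044825204
```

```bash
python3 - <<'E'
from h import *
A=[.566,-.1783]
p=.38;env.movel(tcp(A,p,.1172),velocity=.01,frame=quat(p,1));avg("back")
env.movel(tcp(A,p,.1185),velocity=.01);avg("up")
env.release();env.hold(.2);avg("open")
P=monitor.sense()["position"]
env.movel([P[0],P[1],.20],velocity=.1,guard=8);st("clear")
env.reach([.40,.10,.30],quat(1.15,1));env.hold(.2);st("away")
s=shot("scene");t=shot("top")
a=np.hstack([cv2.resize(s["frame"][130:205,195:270],(400,400),interpolation=2),cv2.resize(t["frame"][192:256,412:476],(400,400),interpolation=2)])
save(np.clip(a.astype(float)*1.5,0,255).astype(np.uint8),"done.png")
c=[.568,-.1785]
for n,f in(("scene",s),("top",t)):print(n,proj(f,[*c,.136]),proj(f,[*c,.152]))
E
```

```text
back 20.86 [ 567.7 -178.   117.4] [0.08 0.35 2.87 0.09 0.03 0.55 0.53]
up 21.27 [ 567.5 -177.9  118.5] [ 1.22 -0.79  0.45 -0.14 -0.28  0.51  0.51]
open 22.32 [ 567.4 -177.7  118.5] [-0.26 -0.22 -0.   -0.01 -0.01 -0.02  0.  ]
clear 23.28 [ 567.1 -177.6  199.3] [-0.42  0.27  0.66] [ 0.053 -0.014 -0.05 ]
away 24.77 [400.4  99.5 299.6] [-0.17 -0.25 -1.32] [0.001 0.042 0.008]
scene [234.84925846 163.29410625] [233.96821116 157.92122224]
top [449.63266345 221.65131821] [451.99722789 220.39941544]
```

View pics/done.png

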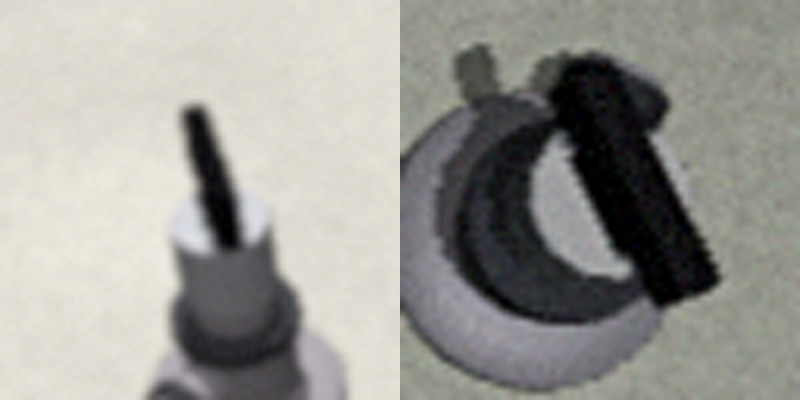

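```bash
python3 - <<'E'
from h import *
t=shot("top");s=shot("scene");c=[]
for n,f,b,th in(("top",t,(434,198,530-0,242),20),("scene",s,(222,146,246,180),32)):
    m=np.zeros((400,640),np.uint8);g=f["frame"].max(2);m[b[1]:b[3],b[0]:min(b[2],470)]=g[b[1]:b[3],b[0]:min(b[2],470)]<th
    k,l,stt,ce=cv2.connectedComponentsWithStats(m);i=1+np.argmax(stt[1:,4]);r=cv2.minAreaRect(np.argwhere(l==i)[:,::-1].astype(np.float32))
    c.append((f,*r[0]));print(n,stt[i],r)
    bp=cv2.boxPoints(r);e=sorted([((bp[j]+bp[(j+1)%4])/2,np.linalg.norm(bp[j]-bp[(j+1)%4])) for j in range(4)],key=lambda q:q[1])[:2]
    d=onz(f,*e[0][0],.14)-onz(f,*e[1][0],.14);print(np.linalg.norm(d),np.arctan(d[1]/d[0]))
print("tri",tri(*c),onz(*c[0],.136),onz(*c[1],.136))
E
```

```text
top [434 202  29  39 461] ((449.04217529296875, 219.82424926757812), (41.855247497558594, 17.816532135009766), 54.688785552978516)
0.06672957571574081 0.5828659450387069
scene [230 151  10  26  97] ((234.20001220703125, 163.6000213623047), (25.930675506591797, 4.427187919616699), 71.56504821777344)
0.08858926155606446 0.41796350660473064
tri [ 0.57092326 -0.17826252  0.13745741] [ 0.57099563 -0.17766801  0.136     ] [ 0.56914714 -0.17975914  0.136     ]
```

```bash
python3 -c "
from h import *
job.hand_in();st()"
```

```text
the job is handed in; nothing more can be done
the job is handed in; nothing more can be done
```

The handle is on the valve and home, the valve is turned clockwise to its hard stop, the gripper has let go, and the job is handed in at about 25 s on the robot's clock.

- **Fitting:** I picked the black handle from the tray and left the yellow look-alike alone. I lined it up with the tooth direction read from the top camera, and the teeth meshed on the first descent, so no rocking was needed.
- **Seating:** The hub met the shoulder at the expected height and I pressed to about 8 N, which put the stem roughly 3 mm down.
- **Shutting:** I turned it about 0.8 rad clockwise. The torque then rose steeply to about 1 N m, well above the stem's 0.2 N m friction, so I took that as the shut stop.
- **Last checks:** Pictures show the handle upright on the valve. The grip point measures 137 mm high against 136 mm expected, and the bar angle from the scene camera is 0.42 rad against about 0.4 expected.

Two things disagreed or were not checked:
- **Disagreed:** The drag while turning read only about 0.05 N m instead of 0.2. The top camera gave a bar angle of 0.58 rad, probably because the dark outlet merged with the bar in the colour mask.
- **Not checked:** I did not measure the cup, bottle and jar again. The arm did not go near them at low height.

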